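Bolt the roll case shut for the van

TASK

The transit case with the blue lid is shut but not bolted. Slide its red-knobbed bolt fully across into the keeper, then turn the bolt's lever down so that it lies in the notch of the guard strip, and let go. Leave the roll of tape on the lid, the other (already bolted) case and the loose things on the table where they are.

Things in the scene. Friction and masses are not known exactly. Their poses are not given: they have to be found in the camera images.
- open_case: grey plastic transit case 240 (its x) x 260 (its y) x 110 mm high, fixed to the table; origin under its centre, z up, x away from the robot. Blue lid leaf, dark grey fixed deck at its -y end; the flat top is 110 mm high. A steel barrel bolt lies on top along the case's y, at x = -60, axis 130 mm up (20 mm over the lid). The two cases may swap left and right.
- open_case_keeper (a point): centre of the keeper on the grey deck of the blue-lidded case, on the bolt axis; case frame (-60, -92, 130) mm. The keeper and two saddles at y = +55 and -50 mm hold the 12 mm rod; their tops are 32 mm over the lid.
- open_case_notch (a point): centre of the notch of the blue-lidded case, at bolt-axis height; case frame (-72, -30, 130) mm. The notch is the only gap, 20 mm wide, in a steel guard strip 4 mm thick that stands along the bolt at x = -72 mm from y = -55 to +45 mm, its top 40 mm over the lid (20 mm over the bolt axis). The notch is open down to 10 mm over the lid.
- open_case_bolt (a joint): slide of the blue-lidded case's bolt, m: 0 = fully drawn back (lever at y = +30 mm in the case frame), grows as the bolt moves toward the case's -y; 0.060 = lever in line with the centre of the notch, 0.062 = hard stop. Friction about 2 N; stays where it is left.
- open_case_lever (a joint): turn of the lever about the bolt axis, rad: 0 = upright, grows as it swings down toward the case's -x (toward the robot); 1.5 = almost level through the notch (hard stop). Away from the notch the guard strip stops it at about 0.25. Friction of 0.05 N m holds it at any angle: it does not fall by itself. Once down, the notch keeps the bolt from sliding.
- open_case_knob (a point): centre of the red ball knob, 20 mm in diameter, at the end of the lever, 48 mm from the bolt axis; the lever is a 9 mm round steel rod. Upright, the knob's top is 58 mm over the bolt axis. It can be pushed or pinched.
- done_case: grey plastic transit case 240 (its x) x 260 (its y) x 110 mm high, fixed to the table; origin under its centre, z up, x away from the robot. The same case with a green lid and a yellow knob, already bolted. Leave it alone.
- done_case_bolt (a joint): slide of the green-lidded case's bolt, m, as for the blue one; starts bolted at 0.060 and is to stay.
- done_case_lever (a joint): lever of the green-lidded case's bolt, rad, as for the blue one; starts down at 1.48 and is to stay.
- tape: roll of brown parcel tape, outside diameter 88 mm, 48 mm high, lying flat on the blue lid behind the bolt (its centre 62 to 72 mm toward +x of the case's centre); origin under its centre.
- cutter: red box cutter, 130 x 30 x 16 mm, lying on the table at the right front; origin under its centre, x along it.
- marker: black and white marker pen, 100 x 16 x 16 mm, lying on the table at the left front; origin under its centre, x along it.
- jar: amber jar with a red cap, 70 mm diameter, 95 mm high, standing on the table at the right front; origin under its centre.
- tin: food tin, 74 mm diameter, 110 mm high, standing on the table at the left front; origin under its centre.

How it is judged:
On the way, in this order (a step that is already met when the one before it is completed fails the run):
1. the bolt is slid across (at least 54 mm) with its lever still up (under 0.5 rad) (value of joint open_case_bolt above 0.054 m and value of joint open_case_lever below 0.5 rad), for 0.1 s.
2. the lever is down in the notch (over 1.3 rad) (value of joint open_case_bolt above 0.052 m and value of joint open_case_lever above 1.3 rad), for 0.2 s.
At the end, for the whole second after the job is handed in: The blue-lidded case's bolt is at least 52 mm across, its lever down in the notch (over 1.3 rad) and released, with the knob within 45 mm of the notch; the green-lidded case is still bolted and the tape still lies on the blue lid (all of step 2 and horizontal distance between open_case_notch and open_case_knob below 0.045 m and value of joint done_case_bolt above 0.052 m and value of joint done_case_lever above 1.3 rad and z of tape in the frame of open_case above 0.105 m); the robot touches nothing.
It fails at once if the green-lidded case's bolt or lever is moved (under 52 mm or under 1.3 rad) (value of joint done_case_bolt below 0.052 m or value of joint done_case_lever below 1.3 rad).
It fails at once if the roll of tape on the lid is moved by more than 25 mm (distance of tape from where it was at the start of the episode above 0.025 m).
It fails at once if the cutter, marker, jar or tin is moved by more than 30 mm (distance of any of cutter, marker, jar, tin from where it was at the start of the episode above 0.03 m).
It also fails if it takes over 32 s, if anything falls off the work surface, if the arm or the gripper's body presses on something with over 40 N, if the wrist force passes 120 N, or if a joint passes its speed limit or range.

ROBOT

A 7-joint arm with a two-finger parallel gripper is mounted at the origin on the work surface. World frame = base frame: x ahead of the robot, y to its left, z up, the work surface at z = 0. Lengths are in m, angles in rad, forces in N, time in s.
With the tool pointing down it reaches from about 0.35 to 0.775 m from the base axis. Payload 3.1 kg.
Tool frame: the origin (TCP) lies between the finger pads; the fingertips stand 14 mm ahead of it and the grasp point (between the pads) lies 5 mm behind it; z points along the fingers, y is the line along which they close (so a half turn about z gives the same grasp; the last joint's range is limited). The gripper opens to 85 mm and grips with 20 to 120 N. Pads are 22 mm wide; open, the fingers measure 114 mm over their backs; the gripper's body (76 mm by 85 mm) begins 54 mm behind the grasp point. The pads swing forward as they close: fully open they stand 13 mm farther back than shut.
Start: joints at [1.298, 0.311, 0.014, 1.512, -0.004, 1.319, -0.027], TCP at [0.126, -0.535, 0.245] pointing down, gripper open.
Joint ranges: [-2.7, 2.7], [-0.3, 1.91], [-1.27, 1.3], [0.12, 2.57], [-1.44, 4.58], [0.2, 2.03], [-3.05, 3.05]. Speed limits (rad/s): [2.79, 2.79, 3.14, 3.14, 3.14, 3.14, 3.14].

INTERFACE

Orientations are given as a unit quaternion [w, x, y, z].
In Python, from workcell import bot, vision gives the robot as it stands (bot), with the cameras (vision).
- The arm moves only by the tool shift_gripper, called after "Emit:" as name(argument=value, ...), one argument or row to a line, values as JSON. Schema: {"type":"object","properties":{"moves":{"type":"array","items":{"type":"number"},"minItems":7,"maxItems":140},"only":{"type":"string"},"quiet":{"type":"boolean"},"lines":{"type":"string"}},"required":["moves"],"additionalProperties":false}. moves is one flat list of numbers that holds 1 to 20 rows one after another, with no inner brackets; each row has 7 numbers: dx, dy, dz in normalised numbers (1 is 0.4 m), then a rotation vector rx, ry, rz in normalised numbers (1 is pi rad), then the finger opening in m; each row shifts and turns the commanded pose from where the row before left it, along the tool's axes as they then stand; what a row does not reach is not made up. A row lasts 1/12 s, in which the tool goes at most 0.0417 m and 0.125 rad, less where a joint would pass 70% of its speed; a pose out of reach is approached as far as the arm can. The fingers move at their own pace and stop on an object; the grip force is fixed at half the most. Time passes only in rows, so rows that do not move let the fingers close. The tool returns the time, the measured TCP pose, the force, the opening and the grip force at its end. only (a regular expression) keeps the lines of the reply that match it, lines (a string "A,B") keeps lines A to B, and quiet returns only ok. Input that does not fit is refused with a message, and nothing moves.
- bot.sense(): the state, without advancing time (a new reading comes with each control period).
- vision.camera(name): name is "side" or "top"; returns the picture (480x640x3 uint8, red, green, blue); there is no depth.
- vision.camera_info(name): a dict with "intrinsics" (3x3 intrinsics, pixels), "k1" (the pictures are not rectified: a ray, as slopes to the right and down, at radius r is drawn at 1 + k1 r^2 times it, then the intrinsics apply), "cam_to_world" (4x4, takes a point from camera to world coordinates). Camera axes: x right, y up, looking along -z (the intrinsics and any distortion apply to the point x, -y, -z); pixel columns grow to the right and rows downward; lengths in m; the calibration is good to about 2 mm. A picture is of the moment at which its call begins. camera_info takes no time and is no camera call.
- bot.close_job(): hands the job in; it is judged then, once.
The state is a dict: "clock": time; "joint_positions": joint angles; "qvel": joint speeds; "joint_torque": joint torques, N m; "ee_pos": TCP position; "orientation": TCP orientation; "contact_force": force on the tool from outside, world axes, zero at the start; "torque": the same for the moment, N m; "opening": finger opening in m; "grip_force": force on a finger pad.
Only numpy, scipy, OpenCV 4.12 (cv2) and the standard library are available. Lean on these libraries where they do the work, as an engineer would, in place of code of your own. Each camera call takes 0.05 s, during which the arm holds its last target. There are 200 camera calls.

## Working session

There is one attempt and no reset: what is moved stays moved. The work goes in short steps, Python scripts to look and compute and a tool call to move; the robot and the scene stay as the last step left them, time stands still between calls to the robot, and variables do not carry over. Pictures are saved under pics/ and viewed, at most 10 in all, crops included, and the job is handed in when it is done.

```bash
ls; mkdir -p pics; python3 - <<'E'
from workcell import bot, vision
import cv2
for n in("top","side"):
    im=vision.camera(n); cv2.imwrite(f"pics/{n}0.png",im[:,:,::-1]); i=vision.camera_info(n); print(n,i)
s=bot.sense(); print(s)
E
```

```text
pics
workcell.py
top {'intrinsics': array([[449.84682791,   0.        , 313.04933238],
       [  0.        , 449.84682791, 243.6919479 ],
       [  0.        ,   0.        ,   1.        ]]), 'k1': 0.017555983072797907, 'cam_to_world': array([[ 5.57169615e-03,  9.91225307e-01, -1.32065689e-01,
         3.23028563e-01],
       [-9.99984283e-01,  5.44047253e-03, -1.35443607e-03,
        -2.50086463e-02],
       [-6.24051556e-04,  1.32071160e-01,  9.91240041e-01,
         1.41411751e+00],
       [ 0.00000000e+00,  0.00000000e+00,  0.00000000e+00,
         1.00000000e+00]])}
side {'intrinsics': array([[616.75495293,   0.        , 316.01025837],
       [  0.        , 616.75495293, 227.13871459],
       [  0.        ,   0.        ,   1.        ]]), 'k1': -0.02693634283565771, 'cam_to_world': array([[-0.89985836,  0.33422593, -0.2802641 ,  0.09718831],
       [-0.43617457, -0.69331313,  0.57364505,  0.80225514],
       [-0.00258373,  0.63844337,  0.76966446,  1.23990518],
       [ 0.        ,  0.        ,  0.        ,  1.        ]])}
{'clock': 0.1, 'joint_positions': array([ 1.29830945,  0.31167702,  0.01398445,  1.51287567, -0.00439278,
        1.31916574, -0.02717042]), 'qvel': array([-0.00040379, -0.00090041, -0.0015533 , -0.00599207,  0.00042992,
       -0.00219086,  0.0013005 ]), 'joint_torque': array([ 6.96366769e-04, -3.80854475e+01,  1.46366470e-01, -2.31240499e+01,
        1.21010261e-02,  8.14603118e-03, -2.57164129e-05]), 'ee_pos': array([ 0.12568836, -0.53482737,  0.24432092]), 'orientation': array([-1.03422232e-03,  9.93342329e-01,  1.15195136e-01, -1.66766909e-04]), 'contact_force': array([0.32097779, 0.20076197, 0.53566454]), 'torque': array([-0.02597322,  0.02534953,  0.02198919]), 'grip_force': 0.0, 'opening': 0.08548615477765535}
```

View pics/top0.png

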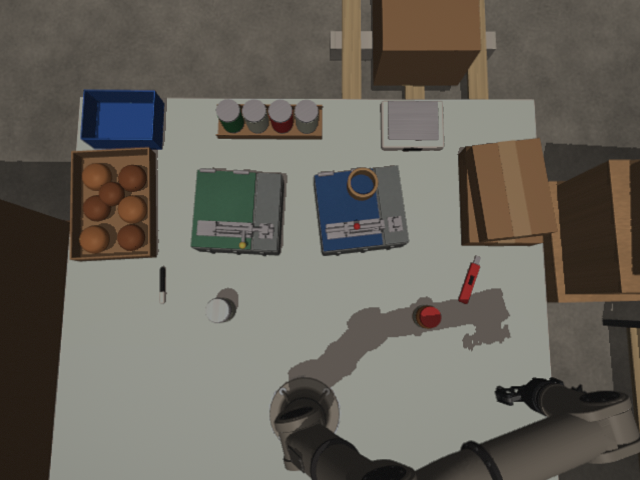

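View pics/side0.png

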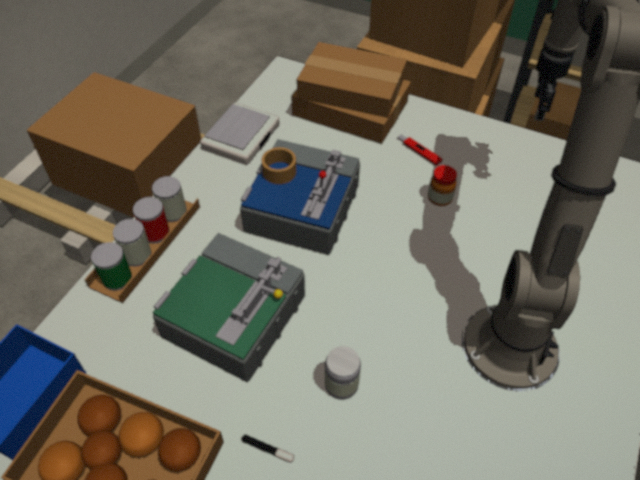

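Top view: blue-lidded case on the right, around (360,210), with the red knob at about (357,226) and its bolt running left to right. Side view: knob at about (322,173). The jar's cap and the cutter are also red but well away from it, so I can mask the knob in both views.

```bash
cat > h.py <<'E'
import numpy as np,cv2
from workcell import bot, vision
def rays(n,uv):
    i=vision.camera_info(n);K=i["intrinsics"];T=i["cam_to_world"]
    d=(np.atleast_2d(uv)-K[:2,2])/K[0,0]; s=d.copy()
    for _ in range(10): s=d/(1+i["k1"]*(s**2).sum(1,keepdims=True))
    v=np.c_[s[:,0],-s[:,1],-np.ones(len(s))]@T[:3,:3].T
    return T[:3,3],v
def plane(n,uv,z):
    o,v=rays(n,uv); return o+v*((z-o[2])/v[:,2])[:,None]
def tri(a,b):
    (o,v),(p,w)=rays("top",a),rays("side",b); v,w=v[0],w[0]
    t=np.linalg.lstsq(np.c_[v,-w],p-o,rcond=None)[0]
    A,B=o+t[0]*v,p+t[1]*w; return (A+B)/2,np.linalg.norm(A-B)
def mask(im,lo,hi,box):
    h=cv2.cvtColor(im,cv2.COLOR_RGB2HSV); m=cv2.inRange(h,lo,hi)
    if lo[0]==0: m|=cv2.inRange(h,(172,)+lo[1:],(180,)+hi[1:])
    k=np.zeros_like(m);x0,y0,x1,y1=box;k[y0:y1,x0:x1]=m[y0:y1,x0:x1];return k
def cen(m): 
    q=cv2.moments(m,True); return np.array([q["m10"],q["m01"]])/q["m00"]
def knob(bt,bs):
    t=mask(vision.camera("top"),(0,130,80),(8,255,255),bt);s=mask(vision.camera("side"),(0,130,80),(8,255,255),bs)
    print("px",t.sum()//255,s.sum()//255,cen(t),cen(s)); return tri(cen(t),cen(s))
E
python3 - <<'E'
from h import *
np.set_printoptions(precision=4,suppress=True)
print(knob((320,200,400,250),(300,155,345,195)))
im=vision.camera("top")
m=mask(im,(100,110,40),(125,255,255),(300,150,420,265))
m=cv2.morphologyEx(m,cv2.MORPH_OPEN,np.ones((3,3)))
ys,xs=np.nonzero(m); P=plane("top",np.c_[xs,ys].astype(float),.11)[:,:2]
r=cv2.minAreaRect((P*1000).astype(np.float32)); print(r); print(cv2.boxPoints(r))
c=im[150:270,300:420,::-1]; cv2.imwrite("pics/crop.png",cv2.resize(c,(600,600),interpolation=cv2.INTER_CUBIC))
E
```

```text
px 30 39 [356.3667 225.6333] [322.3077 173.6667]
(array([ 0.5399, -0.1429,  0.1823]), np.float64(0.003075541089523897))
((600.43994140625, -125.44134521484375), (228.71751403808594, 172.3701934814453), 6.818634986877441)
[[ 476.6576  -53.4433]
 [ 497.1225 -224.5943]
 [ 724.2223 -197.4394]
 [ 703.7573  -26.2884]]
```

View pics/crop.png

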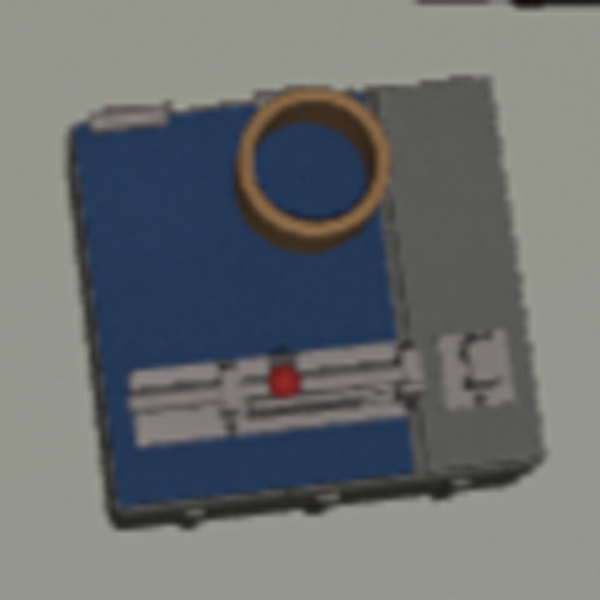

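Knob at (0.540, -0.143, 0.182); expected height is 0.178. In the case frame it sits 62 mm to -x of the lid's centre, and the lever is at about y=+30, so the bolt is fully drawn back. Case yaw is about +0.119 rad. After a tool turn of rz = +0.112, tool x is case x, tool y is case -y and tool z is down.

Careful with the scale: shifts go in shares of 0.4 m and turns go in shares of pi rad. That gives: 0.0241 m / 0.4 = 0.0603, -0.0179 m / 0.4 = -0.0448, 0.112 rad / 3.1416 = 0.0357.

Emit:
shift_gripper(
  moves=[0,0,0,0,0,0.0357,0.05,0.0603,-0.0448,0,0,0,0,0.05,0.0603,-0.0448,0,0,0,0,0.05,0.0603,-0.0448,0,0,0,0,0.05,0.0603,-0.0448,0,0,0,0,0.05,0.0603,-0.0448,0,0,0,0,0.05,0.0603,-0.0448,0,0,0,0,0.05,0.0603,-0.0448,0,0,0,0,0.05,0.0603,-0.0448,0,0,0,0,0.05,0.0603,-0.0448,0,0,0,0,0.05,0.0603,-0.0448,0,0,0,0,0.05,0.0603,-0.0448,0,0,0,0,0.05,0.0603,-0.0448,0,0,0,0,0.05,0.0603,-0.0448,0,0,0,0,0.05,0.0603,-0.0448,0,0,0,0,0.05,0.0603,-0.0448,0,0,0,0,0.05,0.0603,-0.0448,0,0,0,0,0.05,0.0603,-0.0448,0,0,0,0,0.05,0.0603,-0.0448,0,0,0,0,0.05,0.0603,-0.0448,0,0,0,0,0.05],
)

```text
clock: 1.92
ee_pos: [0.541, -0.1424, 0.2452]
orientation: [0.0, 0.998, 0.059, -0.0]
contact_force: [0.7, -0.2, -0.3]
opening: 0.0498
grip_force: 0.0
```

```bash
cat > g.py <<'E'
from h import *
from scipy.spatial.transform import Rotation as R
np.set_printoptions(precision=4,suppress=True)
s=bot.sense(); q=s["orientation"]; M=R.from_quat(np.r_[q[1:],q[0]]).as_matrix()
print(s["clock"],s["ee_pos"],s["contact_force"],s["opening"],s["grip_force"]); print("tool x",M[:,0],"z",M[:,2])
print("knob in tool axes",M.T@(np.array([.540,-.143,.180])-s["ee_pos"]))
E
python3 g.py
```

```text
1.9167 [ 0.541  -0.1424  0.2452] [ 0.7331 -0.2424 -0.3187] 0.049816005577539436 0.0
tool x [ 0.993   0.1183 -0.0001] z [-0.0001 -0.0001 -1.    ]
knob in tool axes [-0.0011  0.0005  0.0652]
```

To row units: 0.013 m / 0.4 = 0.0325, -0.001 m / 0.4 = -0.0025.

Emit:
shift_gripper(
  moves=[-0.0025,0,0.03,0,0,0,0.05,0,0,0.0325,0,0,0,0.05,0,0,0.0325,0,0,0,0.05,0,0,0.0325,0,0,0,0.05,0,0,0.03,0,0,0,0.05,0,0,0,0,0,0,0.03,0,0,0,0,0,0,0.012,0,0,0,0,0,0,0.012,0,0,0,0,0,0,0.012,0,0,0,0,0,0,0.012,0,0,0,0,0,0,0.012,0,0,0,0,0,0,0.012],
)

```text
clock: 2.92
ee_pos: [0.5393, -0.1437, 0.1828]
orientation: [0.0, 0.998, 0.059, 0.0]
contact_force: [-1.1, -0.3, -0.2]
opening: 0.0161
grip_force: 58.7
```

```bash
python3 - <<'E'
from h import *
a=vision.camera("top")[150:270,300:420,::-1];b=vision.camera("side")[110:230,260:380,::-1]
cv2.imwrite("pics/c1.png",cv2.resize(np.hstack([a,b]),(800,400),interpolation=cv2.INTER_CUBIC))
E
```

```text
(no output)
```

View pics/c1.png

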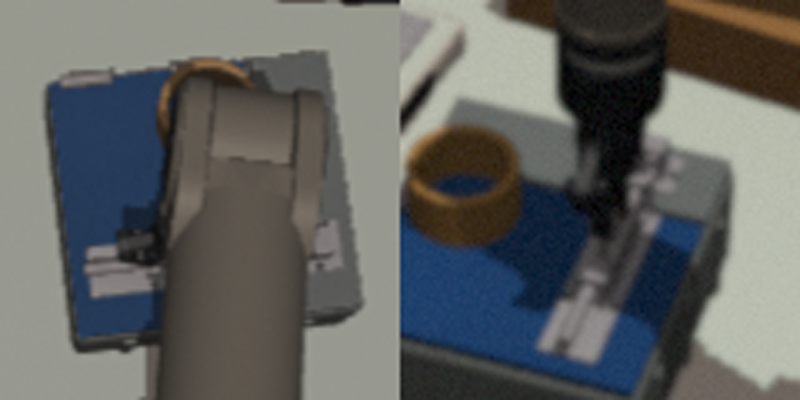

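The fingers hold the knob (58 N grip), and the tape is clear. Next is the slide along case -y.

To row units: 0.005 m / 0.4 = 0.0125.

Emit:
shift_gripper(
  moves=[0,0.0125,0,0,0,0,0.012,0,0.0125,0,0,0,0,0.012,0,0.0125,0,0,0,0,0.012,0,0.0125,0,0,0,0,0.012,0,0.0125,0,0,0,0,0.012,0,0.0125,0,0,0,0,0.012,0,0.0125,0,0,0,0,0.012,0,0.0125,0,0,0,0,0.012,0,0.0125,0,0,0,0,0.012,0,0.0125,0,0,0,0,0.012,0,0.0125,0,0,0,0,0.012,0,0.0125,0,0,0,0,0.012,0,0,0,0,0,0,0.012,0,0,0,0,0,0,0.012],
)

```text
clock: 4.18
ee_pos: [0.5468, -0.2045, 0.1828]
orientation: [0.001, 0.998, 0.059, 0.001]
contact_force: [-0.5, 1.8, 4.4]
opening: 0.0162
grip_force: 59.3
```

```bash
python3 - <<'E'
from h import *
a=vision.camera("top")[150:270,300:420,::-1];b=vision.camera("side")[110:230,260:380,::-1]
cv2.imwrite("pics/c2.png",cv2.resize(np.hstack([a,b]),(800,400),interpolation=cv2.INTER_CUBIC))
print(bot.sense()["contact_force"])
E
```

```text
[-1.03862039  0.21036926  4.85924208]
```

View pics/c2.png

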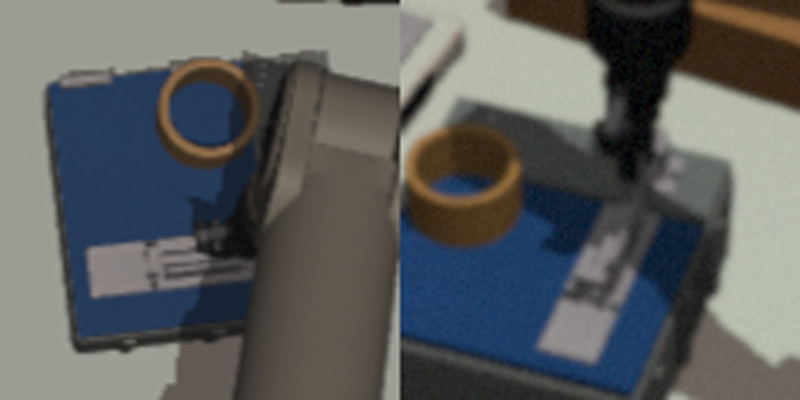

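The bolt moved with the gripper by about 61 mm, and the force is low. The tape has not moved and the lever is in line with the notch. Now I swing it down the 48 mm arc, first half first.

To row units: -0.006 m / 0.4 = -0.015, -0.0059 m / 0.4 = -0.0148.

Emit:
shift_gripper(
  moves=[-0.015,0,0.001,0,0,0,0.012,-0.0148,0,0.0028,0,0,0,0.012,-0.0143,0,0.0045,0,0,0,0.012,-0.0135,0,0.0063,0,0,0,0.012,-0.0128,0,0.008,0,0,0,0.012,-0.0115,0,0.0095,0,0,0,0.012,0,0,0,0,0,0,0.012],
)

```text
clock: 4.87
ee_pos: [0.5111, -0.2072, 0.1675]
orientation: [-0.001, 0.998, 0.059, -0.002]
contact_force: [0.1, 0.8, -0.6]
opening: 0.0124
grip_force: 0.0
```

The grip was lost: opening 12 mm, no force. I'll look before moving on.

```bash
python3 - <<'E'
from h import *
a=vision.camera("top")[190:250,340:400,::-1];b=vision.camera("side")[140:200,300:360,::-1]
cv2.imwrite("pics/c3.png",cv2.resize(np.hstack([a,b]),(800,400),interpolation=cv2.INTER_CUBIC))
try: print(knob((320,190,410,250),(290,140,360,215)))
except Exception as e: print(e)
E
```

```text
px 0 0 [nan nan] [nan nan]
SVD did not converge in Linear Least Squares
 ** On entry to DLASCL parameter number  4 had an illegal value
 ** On entry to DLASCL parameter number  4 had an illegal value
 ** On entry to DLASCL parameter number  4 had an illegal value
 ** On entry to DLASCL parameter number  4 had an illegal value
 ** On entry to DLASCL parameter number  5 had an illegal value
 ** On entry to DLASCL parameter number  4 had an illegal valueh.py:20: RuntimeWarning: invalid value encountered in divide
  q=cv2.moments(m,True); return np.array([q["m10"],q["m01"]])/q["m00"]
```

View pics/c3.png

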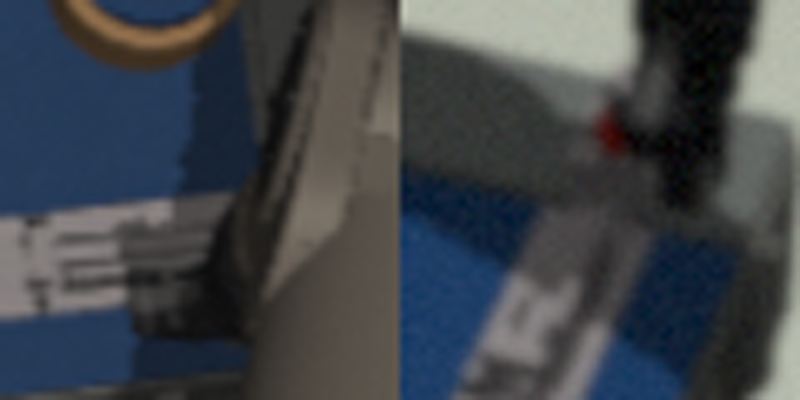

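The side view shows the knob still up at about (331,160), behind the fingers, so it slipped out of the pinch. I'll rise and measure where the lever stands before pushing it with closed fingers.

To row units: -0.035 m / 0.4 = -0.0875, -0.03 m / 0.4 = -0.075.

Emit:
shift_gripper(
  moves=[0,0,-0.0375,0,0,0,0.012,0,0,-0.075,0,0,0,0.005,0,0,-0.0875,0,0,0,0,0,-0.0875,0,0,0,0,0,0,-0.0875,0,0,0,0,0,0,0,0,0,0,0,0],
)

```text
clock: 5.57
ee_pos: [0.5066, -0.1276, 0.2511]
orientation: [-0.003, 0.998, 0.066, 0.002]
contact_force: [0.7, 2.2, -0.8]
opening: -0.0002
grip_force: 0.0
```

```bash
python3 - <<'E'
from h import *
b=vision.camera("side"); s=mask(b,(0,100,60),(8,255,255),(290,130,360,215)); c=cen(s); print(s.sum()//255,c)
u=np.array([.9929,.1187]);v=np.array([.1187,-.9929])
for z in(.182,.178,.172):
    p=plane("side",c,z)[0]; d=p[:2]-[.540,-.143]; print(z,p,"case dx,d(-y)",d@u,d@v)
t=mask(vision.camera("top"),(0,100,60),(8,255,255),(320,190,410,250)); print(t.sum()//255, t.any() and plane("top",cen(t),.18))
cv2.imwrite("pics/c4.png",cv2.resize(np.hstack([vision.camera("top")[180:260,330:410,::-1],b[120:200,290:370,::-1]]),(800,400),interpolation=cv2.INTER_CUBIC))
E
```

```text
0 [nan nan]
0.182 [nan nan nan] case dx,d(-y) nan nan
0.178 [nan nan nan] case dx,d(-y) nan nan
0.172 [nan nan nan] case dx,d(-y) nan nan
0 Falseh.py:20: RuntimeWarning: invalid value encountered in divide
  q=cv2.moments(m,True); return np.array([q["m10"],q["m01"]])/q["m00"]
```

View pics/c4.png

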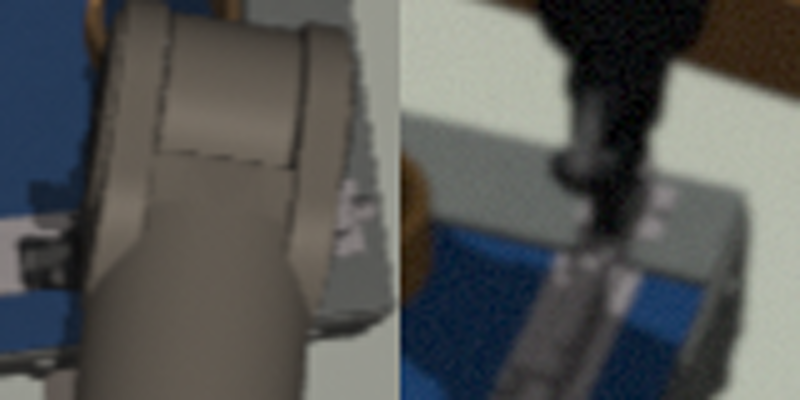

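The gripper hides the knob in both views. I'll move it 0.1 m to the left, at a safe height, to clear the top view.

To row units: -0.035 m / 0.4 = -0.0875, -0.03 m / 0.4 = -0.075.

Emit:
shift_gripper(
  moves=[0,-0.0875,0,0,0,0,0,0,-0.0875,0,0,0,0,0,0,-0.075,0,0,0,0,0,0,0,0,0,0,0,0,0,0,0,0,0,0,0],
)

```text
clock: 6.13
ee_pos: [0.4939, -0.0373, 0.2495]
orientation: [0.0, 0.998, 0.061, 0.0]
contact_force: [-0.3, 0.4, -0.9]
opening: -0.0002
grip_force: 0.0
```

```bash
cat > m.py <<'E'
from h import *
np.set_printoptions(precision=4,suppress=True)
u=np.array([.9929,.1187]);v=np.array([.1187,-.9929])
for n,bx in(("top",(320,190,410,250)),("side",(290,120,370,225))):
    m=mask(vision.camera(n),(0,100,50),(8,255,255),bx); k=m.sum()//255; print(n,k)
    if k:
        c=cen(m);print(c)
        for z in(.182,.175,.133):
            p=plane(n,c,z)[0]; d=p[:2]-[.540,-.143]; print(z,p[:2],"case dx,d(-y)",d@u,d@v)
E
python3 m.py; python3 g.py
```

```text
top 39
[378.1282 226.1282]
0.182 [ 0.5374 -0.2037] case dx,d(-y) -0.009818810957743939 0.05998173816246443
0.175 [ 0.5386 -0.2047] case dx,d(-y) -0.008730241177399187 0.06113441152970055
0.133 [ 0.5459 -0.2108] case dx,d(-y) -0.0021988224953304884 0.06805045173311748
side 23
[334.7826 159.6087]
0.182 [ 0.5348 -0.1998] case dx,d(-y) -0.011920879095277847 0.05577139606607315
0.175 [ 0.5377 -0.2064] case dx,d(-y) -0.00983296469487878 0.06269842403508762
0.133 [ 0.5551 -0.2462] case dx,d(-y) 0.002694521707516033 0.10426059184917565
6.2333 [ 0.4939 -0.0405  0.2492] [ 0.0373 -0.2856 -0.5604] 1.1951128450006292e-05 0.0
tool x [ 0.9933  0.1158 -0.0005] z [-0.0003 -0.0015 -1.    ]
knob in tool axes [0.0339 0.1071 0.0694]
```

Both views agree: the bolt has slid about 61 mm, with the knob at (0.538, -0.205, 0.177) and the lever leaning about 0.2 rad. Next I put the closed fingers on the +x side of the knob.

To row units: 0.029 m / 0.4 = 0.0725, 0.009 m / 0.4 = 0.0225.

Emit:
shift_gripper(
  moves=[0.0225,0.07,0,0,0,0,0,0.0225,0.07,0,0,0,0,0,0.0225,0.07,0,0,0,0,0,0.0225,0.07,0,0,0,0,0,0.0225,0.07,0,0,0,0,0,0.0225,0.0725,0,0,0,0,0,0,0,0,0,0,0,0,0,0,0.055,0,0,0,0,0,0,0.055,0,0,0,0,0,0,0.055,0,0,0,0,0,0,0,0,0,0,0],
)

```text
clock: 7.15
ee_pos: [0.5632, -0.2017, 0.1778]
orientation: [-0.001, 0.998, 0.057, -0.005]
contact_force: [-2.1, 0.3, -0.5]
opening: -0.0004
grip_force: 0.0
```

```bash
python3 g.py
```

```text
7.15 [ 0.5632 -0.2017  0.1778] [-2.1106  0.2747 -0.4844] -0.00036160075740922644 0.0
tool x [ 0.9934  0.1145 -0.0106] z [-0.0109  0.0019 -0.9999]
knob in tool axes [-0.0163 -0.061  -0.0018]
```

To row units: -0.005 m / 0.4 = -0.0125, 0.001 m / 0.4 = 0.0025.

Emit:
shift_gripper(
  moves=[-0.0125,0,0,0,0,0,0,-0.0125,0,0.0025,0,0,0,0,-0.0125,0,0.0025,0,0,0,0,-0.0125,0,0.0025,0,0,0,0,-0.0125,0,0.0025,0,0,0,0,-0.0125,0,0.005,0,0,0,0,-0.0125,0,0.005,0,0,0,0,0,0,0,0,0,0,0],
)

```text
clock: 7.82
ee_pos: [0.531, -0.204, 0.1753]
orientation: [0.0, 0.998, 0.059, -0.001]
contact_force: [0.6, 0.3, -0.2]
opening: 0.0003
grip_force: 0.1
```

```bash
python3 g.py
```

```text
7.8167 [ 0.531  -0.204   0.1753] [ 0.5981  0.2542 -0.2136] 0.00027393443036280625 0.13867353089153767
tool x [ 0.993   0.1179 -0.0018] z [-0.0018 -0.0002 -1.    ]
knob in tool axes [ 0.0161 -0.0595 -0.0047]
```

To row units: -0.035 m / 0.4 = -0.0875, -0.03 m / 0.4 = -0.075.

Emit:
shift_gripper(
  moves=[-0.0125,0,0.005,0,0,0,0,-0.0125,0,0.005,0,0,0,0,0,0,0,0,0,0,0,0,0,-0.05,0,0,0,0,0,0,-0.075,0,0,0,0,0,0,-0.075,0,0,0,0,0,-0.0875,0,0,0,0,0,0,-0.0875,0,0,0,0,0,0,-0.0875,0,0,0,0,0,0,-0.0875,0,0,0,0,0,0,-0.075,0,0,0,0,0,0,0,0,0,0,0,0,0,0,0,0,0,0,0],
)

```text
clock: 8.9
ee_pos: [0.5018, -0.0338, 0.2516]
orientation: [0.0, 0.998, 0.062, -0.0]
contact_force: [0.2, -1.7, 0.4]
opening: 0.0001
grip_force: 0.0
```

```bash
python3 m.py
```

```text
top 35
[378.1143 238.8857]
0.182 [ 0.5016 -0.2032] case dx,d(-y) -0.045288533482998834 0.05521972067796825
0.175 [ 0.5026 -0.2042] case dx,d(-y) -0.04440147699621171 0.056345339708182264
0.133 [ 0.5087 -0.2103] case dx,d(-y) -0.039079138075488906 0.06309905388946635
side 46
[344.8696 169.9783]
0.182 [ 0.4979 -0.1778] case dx,d(-y) -0.04597950238279202 0.029594080102728997
0.175 [ 0.5005 -0.1843] case dx,d(-y) -0.04411694878673759 0.0363478966964249
0.133 [ 0.5164 -0.2232] case dx,d(-y) -0.03294162721041109 0.07687079625860187
```

The lever is now at about 1.06 rad, down in the notch (knob height about 0.151). Next I press on top of the knob.

To row units: 0.029 m / 0.4 = 0.0725, 0.025 m / 0.4 = 0.0625.

Emit:
shift_gripper(
  moves=[-0.01,0.0725,0,0,0,0,0,-0.01,0.0725,0,0,0,0,0,-0.01,0.0725,0,0,0,0,0,-0.01,0.0725,0,0,0,0,0,-0.01,0.0725,0,0,0,0,0,-0.005,0.0725,0,0,0,0,0,0,0,0.0625,0,0,0,0,0,0,0.0625,0,0,0,0,0,0,0.035,0,0,0,0,0,0,0,0,0,0,0,0,0,0,0,0,0,0],
)

```text
clock: 9.92
ee_pos: [0.5001, -0.2132, 0.1866]
orientation: [-0.0, 0.998, 0.058, -0.001]
contact_force: [-0.2, -0.6, 0.2]
opening: 0.0003
grip_force: 0.0
```

```bash
python3 g.py
```

```text
9.9167 [ 0.5001 -0.2132  0.1866] [-0.2392 -0.6065  0.2155] 0.00025527438184291855 0.0
tool x [ 0.9933  0.1156 -0.0026] z [-0.0026  0.0002 -1.    ]
knob in tool axes [ 0.0478 -0.0651  0.0065]
```

To row units: 0.005 m / 0.4 = 0.0125, -0.004 m / 0.4 = -0.01.

Emit:
shift_gripper(
  moves=[0,-0.01,0,0,0,0,0,0,0,0.0125,0,0,0,0,0,0,0.0125,0,0,0,0,0,0,0.0125,0,0,0,0,0,0,0.01,0,0,0,0,0,0,0.01,0,0,0,0,0,0,0.01,0,0,0,0,0,0,0.005,0,0,0,0,0,0,0,0,0,0,0,0,0,0,0,0,0,0],
)

```text
clock: 10.75
ee_pos: [0.501, -0.2074, 0.1583]
orientation: [-0.0, 0.998, 0.059, 0.0]
contact_force: [0.6, -0.3, -0.3]
opening: 0.0001
grip_force: 0.0
```

```bash
python3 g.py
```

```text
10.75 [ 0.501  -0.2074  0.1583] [ 0.6229 -0.254  -0.2685] 0.00011793771873849935 0.0
tool x [0.9929 0.1187 0.0001] z [ 0.0001  0.0003 -1.    ]
knob in tool axes [ 0.0464 -0.0593 -0.0217]
```

To row units: 0.002 m / 0.4 = 0.005, 0.001 m / 0.4 = 0.0025.

Emit:
shift_gripper(
  moves=[0,0,0.005,0,0,0,0,0,0,0.0025,0,0,0,0,0,0,0,0,0,0,0,0,0,0,0,0,0,0],
)

```text
clock: 11.08
ee_pos: [0.5014, -0.2076, 0.1568]
orientation: [0.0, 0.998, 0.059, 0.001]
contact_force: [-2.1, 0.5, 4.8]
opening: 0.0003
grip_force: 2.8
```

Emit:
shift_gripper(
  moves=[0,0,-0.05,0,0,0,0,0,0,-0.075,0,0,0,0,0,0,-0.0875,0,0,0,0,0,-0.0875,0,0,0,0,0,0,-0.0875,0,0,0,0,0,0,-0.0875,0,0,0,0,0,0,-0.0875,0,0,0,0,0,0,-0.075,0,0,0,0,0,0,0,0,0,0,0,0,0,0,0,0,0,0,0],
)

```text
clock: 11.92
ee_pos: [0.4807, -0.0362, 0.2409]
orientation: [-0.0, 0.998, 0.062, 0.001]
contact_force: [0.7, -0.8, 0.4]
opening: -0.0002
grip_force: 0.0
```

```bash
python3 m.py; python3 - <<'E'
from h import *
cv2.imwrite("pics/c5.png",cv2.resize(np.hstack([vision.camera("top")[160:260,310:410,::-1],vision.camera("side")[120:220,270:370,::-1]]),(800,400),interpolation=cv2.INTER_CUBIC))
E
```

```text
top 34
[377.6176 240.8529]
0.182 [ 0.4961 -0.2018] case dx,d(-y) -0.050579558783363586 0.053131198664534536
0.175 [ 0.4971 -0.2028] case dx,d(-y) -0.049722562073159546 0.054244952224154735
0.133 [ 0.503  -0.2088] case dx,d(-y) -0.04458058181193528 0.06092747358187587
side 44
[346.1591 174.1591]
0.182 [ 0.4893 -0.1663] case dx,d(-y) -0.05311492891185152 0.017105074108142198
0.175 [ 0.4919 -0.1727] case dx,d(-y) -0.05129958936342194 0.023776252821479896
0.133 [ 0.5075 -0.2112] case dx,d(-y) -0.0404075520728441 0.06380332510150624
```

View pics/c5.png

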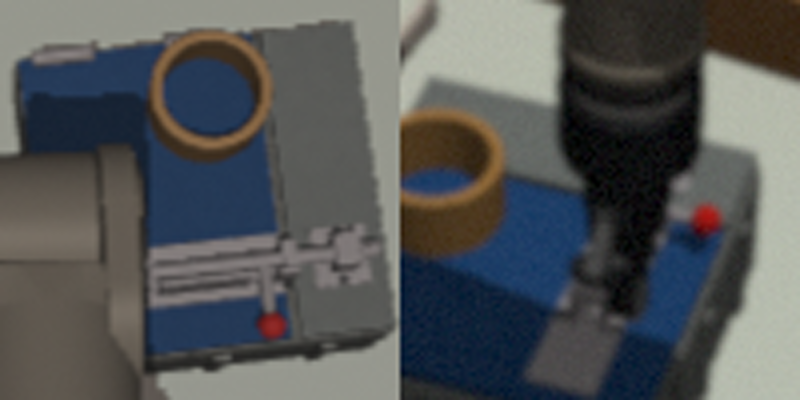

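Top view: knob at (378,241), with the rod lying through the notch, the bolt in the keeper and the tape in its place. The two views meet at a knob height of 0.133–0.136. The last press put the knob's top at 0.143 m with the force rising to about 5 N, which matches the hard stop. The gripper is clear, so I'm handing in.

```bash
python3 -c "
from workcell import bot, vision
print(bot.close_job())"
```

```text
the job is handed in; nothing more can be done
None
```

The job is handed in, with no verdict printed: by the camera images the blue case's bolt is about 61 mm across and its lever is down in the notch (about 1.45–1.5 rad) and released. The tape has not visibly moved, and I didn't re-measure the green case or the loose things, though every move passed clear of them.

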